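# Fit and lock the rotor on the rotating-cylinder tester

### The arm

A 7-joint arm with a two-finger parallel gripper is mounted at the origin on the work surface. World frame = base frame: x ahead of the robot, y to its left, z up, the work surface at z = 0. Lengths are in m, angles in degrees, forces in N, time in s.
With the tool pointing down it reaches from about 0.425 to 0.875 m from the base axis. Payload 9.9 kg.
Tool frame: the origin (TCP) lies midway between the tips of the shut fingers; the grasp point (between the pads) lies 19 mm behind it (robot.grip_point_offset is the z of the grasp point in the tool frame, in m); z points along the fingers, y is the line along which they close (so a half turn about z gives the same grasp; the last joint's range is limited). The gripper opens to 85 mm and grips with 20 to 120 N. Pads are 22 mm wide; open, the fingers measure 114 mm over their backs; the gripper's body (76 mm by 85 mm) begins 54 mm behind the grasp point. The pads swing forward as they close: fully open they stand 13 mm farther back than shut.
Start: joints at [58.51, 32.985, 1.427, 82.34, -0.859, 64.687, -3.237], TCP at [0.303, -0.603, 0.231] pointing down, gripper open.
Joint ranges: [-157.87, 157.87], [-19.46, 123.44], [-87.15, 90], [11.01, 140.99], [-62.26, 242.26], [9.8, 113.94], [-161.44, 161.44]. Speed limits (degrees/s): [127.2, 127.2, 172.46, 172.46, 180, 180, 180].

### API

Orientations are given as a 3x3 rotation matrix whose columns are the frame's x, y, z axes.
In Python, from plant import robot gives the robot as it stands. The module is installed in compiled form; this text tells all that it offers. Calls block until the motion is done:
- robot.move_pose(position, orientation): joint-space move of the TCP to a pose.
- robot.move_linear(position, attitude=None, feed=0.15): straight line of the TCP; attitude=None keeps the orientation; feed is the mean speed in m/s.
- robot.set_joints(angles): joint-space move.
- robot.command_gripper(opening): finger opening in m; the grip force is fixed at half the most; returns when the fingers have stopped.
- robot.hold(seconds).
- robot.ik(position, orientation): joint angles nearest the present ones, or None.
- robot.camera(name): name is "scene" or "top" or "wrist"; returns the picture (400x640x3 uint8, blue, green, red); there is no depth.
- robot.camera_params(name): a dict with "mtx" (3x3 intrinsics, pixels), "dist_coeffs" ([k1, k2, p1, p2, k3] as OpenCV has them; the pictures are not rectified), "cam_to_world" (4x4, takes a point from camera to world coordinates). Camera axes: x right, y down, z forward; pixel columns grow to the right and rows downward; lengths in m; the calibration is good to about 2 mm. A picture is of the moment at which its call begins: read the wrist's pose just before it. camera_params takes no time and is no camera call; for the wrist camera it gives the pose at the moment of the call.
A pose or a line that the arm cannot do raises robot.MotionError and nothing moves.
- robot.hand_in(): hands the job in; it is judged then, once.
Readings, each from a call of its own:
- robot.read_time(): time.
- robot.read_joint_pos(): joint angles.
- robot.read_joint_velocities(): joint speeds.
- robot.read_joint_torque(): joint torques, N m.
- robot.read_tcp_pos(): TCP position.
- robot.read_tcp_rot(): TCP orientation.
- robot.read_ft_force(): force on the tool from outside, world axes, zero at the start.
- robot.read_torque(): the same for the moment, N m.
- robot.read_finger_gap(): finger opening in m.
- robot.read_finger_force(): force on a finger pad.
Only numpy, scipy, OpenCV 4.12 (cv2) and the standard library are available. Lean on these libraries where they do the work, as an engineer would, in place of code of your own. Each camera call takes 0.05 s, during which the arm holds its last target. There are 200 camera calls.

### The job

Take the rotor from its sloping rest, stand it upright on the round blue pad with its open bore down, and let go of it. Then take it again (its orange tab is made for that) and lower it onto the tester's splined shaft, rocking it about its axis if the teeth do not mesh, and guide it all the way down onto its seat without dropping it. Finally turn the lock collar by its red peg, counter-clockwise seen from above, fully to its stop at the green mark, and leave the other things on the bench where they stand.

Things in the scene. Friction and masses are not known exactly. Their poses are not given: they have to be found in the camera images.
- rotor: Rotor, 125 mm long, 0.4 kg: grey twelve-sided drum 50 mm across flats (0 to 64 mm from the bore end), blue band 49 mm across (to 86 mm), orange grip tab (to 125 mm). Origin: centre of the bore-end face; z along the axis to the tab; flats face +y, -y and every 30 degrees. Starts lying in the rest, y level, axis climbing 30 degrees to the tab. Centre of mass about 54 mm from the origin.
- tab (a point): Centre of the rotor's orange tab, 105 mm from the bore end. The tab is 40 mm along the rotor's x, 24 mm thick along its y and 39 mm high; axes as the rotor's.
- bore (a point): Centre of the rotor's bore mouth (the rotor's origin), axes as the rotor's. The bore is 64 mm deep, with six grooves at 0, 60, 120.. degrees about z from x (each marked by a thin red line down the drum's outside) and six teeth between them, 5 mm wide, reaching in to 12 mm from the axis, starting 5 mm inside the mouth.
- rest: Sloping white rest, fixed, base plate 140 x 80 x 10 mm. Origin: centre of its underside. The rotor lies on two steel rails (outer width 40 mm, all below the rotor's axis by 26 mm or more) along the rest's x, rising 30 degrees towards +x; a stop plate 50 mm wide holds the bore end. The sides are open for fingers.
- pad: Round blue pad, fixed, 110 mm across, top 6 mm above the bench; origin at the centre of its underside.
- tester: The tester, fixed: cream instrument base, x -100 to 120 mm, y -115 to 260 mm, deck 45 mm above the bench, with a housing 155 mm high (164 mm with its screen) over y 130 to 260 mm. Origin: on the bench under the drive shaft's axis. A white mark on the deck shows the collar's open end, a green mark its locked position.
- shaft: Upright splined drive shaft, fixed (it does not turn). Origin: on its axis at its foot, level with the seat; z up. Six steel teeth 5 mm wide, out to 15.5 mm from the axis, stand at 0, 60, 120.. degrees about z from x, up to 45 mm above the seat; above them a brass pilot tip 19 mm across tapers to 10 mm.
- shaft_tip (a point): Top of the shaft's pilot tip, on the axis, 61 mm above the seat; axes as the shaft's. The bore goes on when the rotor's grooves line up with the shaft's teeth (any of six ways, about 6 degrees of play); otherwise the bore's teeth stop on the shaft's teeth, 40 mm short of home.
- seat (a point): Centre of the seat, the flat top (44 mm across) at the foot of the shaft, 52 mm above the bench. The rotor is home when its bore-end face lies on it.
- collar (a joint): Angle of the lock collar, a dark steel ring (58 mm inside, 84 mm outside, top 61 mm above the bench) turning about the shaft's axis. 0 at the white mark, grows counter-clockwise from above to 1.10 rad at the stop at the green mark. Light friction (about 0.12 N m), no spring: it stays where left.
- collar_peg (a point): Centre of the top of the red upright peg on the collar's arm, 95 mm from the shaft's axis. The peg is 16 mm in diameter, its top 112 mm above the bench, the arm it stands on 58 mm above the bench. At joint value q the peg lies at angle -120 degrees + q from the tester's x axis about the shaft.
- jar: White jar bystander, 60 mm across, 85 mm high; origin at the underside.
- amber: Amber bottle bystander, 66 mm across, 150 mm high; origin at the underside.
- beaker: Glass beaker bystander, 72 mm across, 90 mm high; origin at the underside.
- dish: Shallow white dish bystander, 90 mm across, 18 mm high; origin at the underside.
- spanner: Steel spanner bystander, 160 mm long, lying flat; origin at the underside.
- tin: Green tin bystander, 64 mm across, 70 mm high; origin at the underside.
There are look-alikes about, which are no part of the job. What is shaped like the rotor but yellow is not meant. There is more than one size of the pad; the one meant has the size given above.

How it is judged (in metres and radians):
On the way, in this order (a step that is already met when the one before it is completed fails the run):
1. the rotor stands upright on the pad, bore down, let go (horizontal distance between rotor and pad below 0.05 m and z of rotor in the frame of pad between 0.002 and 0.011 m and angle between rotor's own z axis and vertical below 0.08 rad and contact force between the fingers and rotor below 0.05 N), for 0.2 s.
2. the rotor is meshed and home on the seat (z of rotor in the frame of seat below 0.004 m and horizontal distance between rotor and seat below 0.005 m and angle between rotor's own z axis and vertical below 0.06 rad), for 0.2 s.
3. the collar is turned to its stop at the green mark (value of joint collar above 1.02 rad), for 0.1 s.
At the end, for the whole second after the job is handed in: The rotor sits on the shaft, bore down, its lower face within 4 mm of the seat, within 5 mm of the shaft's axis and 0.06 rad of upright, at rest; the collar stands at 1.02 rad or more (stop at 1.10) (all of step 2 and linear speed of rotor below 0.02 m/s and value of joint collar above 1.02 rad); the robot touches nothing.
It fails at once if the rotor is dropped down the shaft (faster than 0.5 m/s) (horizontal distance between rotor and seat below 0.02 m and z of rotor in the frame of seat below 0.045 m and linear speed of rotor above 0.5 m/s).
It fails at once if another thing on the bench is moved by more than 40 mm (distance of any of jar, amber, beaker, dish, spanner, tin from where it was at the start of the episode above 0.04 m).
It fails at once if another thing on the bench is tipped over (angle between any of jar, amber, beaker, tin's own z axis and vertical above 0.5 rad).
It also fails if it takes over 64 s, if anything falls off the work surface, if the arm or the gripper's body presses on something with over 40 N, if the wrist force passes 120 N, or if a joint passes its speed limit or range.

## Working session

There is one attempt and no reset: what is moved stays moved. The work goes in short steps, each a Python script; the robot and the scene stay as the last script left them, time stands still between calls to the robot, and variables do not carry over. Pictures are saved under pics/ and viewed, at most 12 in all, crops included, and the job is handed in when it is done.

```bash
mkdir -p pics; ls; python3 - <<'E'
from plant import robot
import cv2,numpy as np
np.set_printoptions(precision=4,suppress=True)
for n in ["scene","top"]:
    cv2.imwrite(f"pics/{n}0.png",robot.camera(n)); p=robot.camera_params(n); print(n,p)
print(robot.read_time(),robot.grip_point_offset)
E
```

```text
pics
scene {'mtx': array([[400.8846,   0.    , 317.6327],
       [  0.    , 400.8846, 203.6781],
       [  0.    ,   0.    ,   1.    ]]), 'dist_coeffs': array([-0.032,  0.   ,  0.   ,  0.   ,  0.   ]), 'cam_to_world': array([[ 0.4828,  0.7327, -0.4796,  0.9957],
       [ 0.8756, -0.3963,  0.2761, -0.3173],
       [ 0.0122, -0.5533, -0.8329,  0.8265],
       [ 0.    ,  0.    ,  0.    ,  1.    ]])}
top {'mtx': array([[436.138 ,   0.    , 324.2675],
       [  0.    , 436.138 , 200.5009],
       [  0.    ,   0.    ,   1.    ]]), 'dist_coeffs': array([-0.0931,  0.    ,  0.    ,  0.    ,  0.    ]), 'cam_to_world': array([[-0.0261, -0.9861,  0.1643,  0.4279],
       [-0.9996,  0.0243, -0.0127, -0.0561],
       [ 0.0085, -0.1646, -0.9863,  1.1061],
       [ 0.    ,  0.    ,  0.    ,  1.    ]])}
0.1 -0.0187
```

View pics/top0.png

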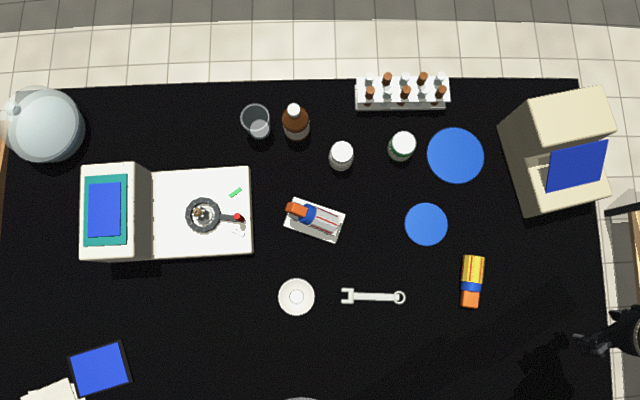

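View pics/scene0.png

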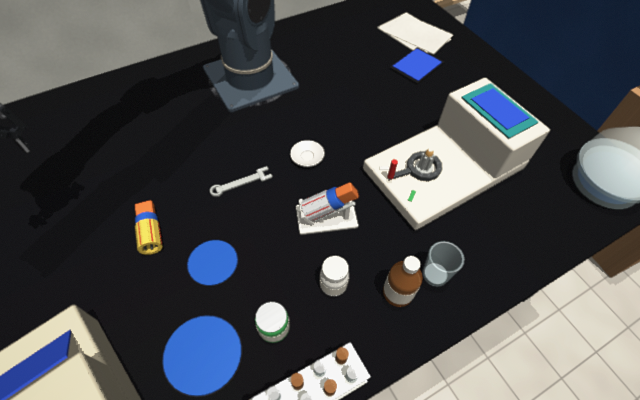

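The top view shows the rotor in its rest at about (315,218) with its tab to the left. The shaft is at about (203,214) and the peg at about (238,217). There are two blue pads, at (455,155) and (427,224). The scene view shows the same layout.

```bash
cat > h.py <<'E'
from plant import robot
import cv2,numpy as np
np.set_printoptions(precision=4,suppress=True)
def ray(p,uv):
    uv=np.array(uv,float).reshape(-1,1,2)
    n=cv2.undistortPoints(uv,p["mtx"],p["dist_coeffs"])[:,0]
    T=p["cam_to_world"]; d=np.c_[n,np.ones(len(n))]@T[:3,:3].T
    return T[:3,3],d
def onz(p,uv,z):
    o,d=ray(p,uv); return o+d*((z-o[2])/d[:,2])[:,None]
def tri(p1,u1,p2,u2):
    A=[];b=[]
    for p,u in((p1,u1),(p2,u2)):
        o,d=ray(p,u); d=d[0]/np.linalg.norm(d[0]); P=np.eye(3)-np.outer(d,d); A.append(P);b.append(P@o)
    return np.linalg.lstsq(np.vstack(A),np.hstack(b),rcond=None)[0]
def hsvmask(im,lo,hi):
    return cv2.inRange(cv2.cvtColor(im,cv2.COLOR_BGR2HSV),lo,hi)
def blobs(m,amin=20):
    n,l,s,c=cv2.connectedComponentsWithStats(m)
    return [(s[i,4],c[i],s[i,:4],(l==i).astype(np.uint8)) for i in range(1,n) if s[i,4]>=amin]
E
python3 - <<'E'
from h import *
P={n:robot.camera_params(n) for n in("scene","top")}
I={n:cv2.imread(f"pics/{n}0.png") for n in P}
for n in P:
    print(n)
    for nm,lo,hi,z in(("blue",(100,120,100),(125,255,255),.006),("orange",(3,150,120),(15,255,255),.12),("red",(0,170,80),(2,255,255),.112),("green",(50,120,80),(75,255,255),.045)):
        for a,c,s,m in blobs(hsvmask(I[n],lo,hi),8):
            cn=cv2.findContours(m,0,1)[0][0]
            w=onz(P[n],cn.reshape(-1,2),z)[:,:2].astype(np.float32)
            print(nm,a,c,s,onz(P[n],c,z)[0],cv2.minAreaRect(w))
# bright corner quads in top: deck and rest
g=cv2.inRange(cv2.cvtColor(I["top"],cv2.COLOR_BGR2HSV),(0,0,150),(179,90,255))
for a,c,s,m in blobs(g,500):
    if s[1]<120: continue
    cn=max(cv2.findContours(m,0,1)[0],key=cv2.contourArea)
    print("bright",a,c,s,cv2.approxPolyDP(cn,6,True).reshape(-1,2).tolist())
print({k:onz(P["top"],v,z)[0] for k,v,z in(("jar",(341,146),.085),("amber",(293,110),.15),("beaker",(254,117),.09),("collar",(203.5,215),.061),("dish",(296,297),.018),("tin",(403,143),.07))})
im=cv2.resize(I["top"][140:300,70:380],None,fx=2.5,fy=2.5,interpolation=cv2.INTER_CUBIC); cv2.imwrite("pics/c1.png",im)
E
```

```text
scene
blue 845 [417.0166  63.7941] [393  48  49  33] [0.2    0.5005 0.006 ] ((0.19814860820770264, 0.5022609829902649), (0.10517621785402298, 0.13473297655582428), 17.29011344909668)
blue 1127 [499.9707 108.2822] [471  88  58  41] [0.4829 0.5959 0.006 ] ((0.4798223376274109, 0.5967005491256714), (0.15116384625434875, 0.09696344286203384), 2.1042468547821045)
blue 196 [333.3367 198.3061] [327 187  17  22] [ 0.5277 -0.0033  0.006 ] ((0.5253713130950928, -0.0018993709236383438), (0.030667364597320557, 0.06016140803694725), 80.8573226928711)
blue 125 [145.144 215.96 ] [135 212  22  10] [ 0.3567 -0.4278  0.006 ] ((0.35741475224494934, -0.42661482095718384), (0.05085979029536247, 0.02358514629304409), 68.80488586425781)
blue 1782 [211.9949 262.0651] [187 240  51  45] [ 0.5481 -0.3291  0.006 ] ((0.5463985204696655, -0.32827383279800415), (0.11203570663928986, 0.10813243687152863), 61.630462646484375)
blue 4909 [201.5836 355.2956] [163 316  78  80] [ 0.7283 -0.4194  0.006 ] ((0.7251657843589783, -0.41826778650283813), (0.15297695994377136, 0.15094123780727386), 61.67034149169922)
blue 1792 [
[... 5700 characters left out ...]
3], [334, 235], [288, 213], [284, 225], [335, 242], [344, 214]]
bright 1068 [295.9307 296.4991] [278 278  37  38] [[294, 278], [278, 299], [298, 315], [314, 295]]
bright 511 [371.0313 296.0978] [341 288  64  16] [[342, 288], [342, 302], [404, 300], [400, 291]]
bright 572 [616.6836 373.8776] [610 348  14  52] [[611, 348], [613, 399], [623, 399], [621, 353]]
bright 761 [ 53.9041 391.8476] [ 20 378  65  22] [[84, 399], [67, 378], [20, 398]]
{'jar': array([ 0.7312, -0.1134,  0.085 ]), 'amber': array([ 0.801 , -0.0016,  0.15  ]), 'beaker': array([0.8089, 0.0977, 0.09  ]), 'collar': array([0.5736, 0.2246, 0.061 ]), 'dish': array([0.3713, 0.0054, 0.018 ]), 'tin': array([ 0.7402, -0.2683,  0.07  ])}
```

View pics/c1.png

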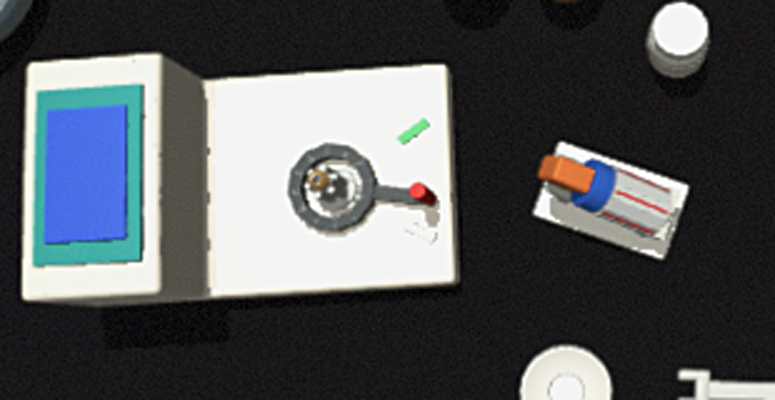

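The crop shows the rotor axis pointing left and slightly up, with its tab about at (566,172) in the crop. The peg (423,192) stands part-way between the white mark (420,232) and the green one (413,131). The 110 mm pad is the one at (0.545,-0.328). Next I'll take closer wrist views of the shaft and then the rotor.

```bash
python3 - <<'E'
from h import *
P={n:robot.camera_params(n) for n in("scene","top")}
c=onz(P["top"],[[293,197],[344,214],[335,242],[284,225]],.01); print("rest",c.mean(0),np.degrees([np.arctan2(*(c[i]-c[j])[[1,0]]) for i,j in((0,1),(3,2),(0,3))]))
print("tab",tri(P["top"],(296.24,208.67),P["scene"],(346.54,192.39)))
d=onz(P["top"],[[248,167],[151,172],[154,258],[250,252]],.045); print("deck",d, np.degrees(np.arctan2(*(d[0]-d[3])[[1,0]])))
R0=robot.read_tcp_rot(); print(R0)
T=robot.camera_params("wrist"); Tt=np.eye(4);Tt[:3,:3]=R0;Tt[:3,3]=robot.read_tcp_pos()
print("cam in tool",np.linalg.inv(Tt)@T["cam_to_world"],T["mtx"],T["dist_coeffs"])
from scipy.spatial.transform import Rotation as Ro
# tool down, tool x along heading h
def down(h): h=np.radians(h); x=np.array([np.cos(h),np.sin(h),0]); z=np.array([0,0,-1.]); return np.c_[x,np.cross(z,x),z]
for h in range(-180,180,30):
    print(h,[None if (q:=robot.ik(p,down(h))) is None else q[-1].round() for p in([.5736,.2246,.36],[.56,-.05,.3],[.545,-.328,.2])])
E
```

```text
rest [ 0.5627 -0.0428  0.01  ] [ 69.9481  70.1256 -18.4653]
tab [ 0.5785 -0.0031  0.0947]
deck [[0.6944 0.1189 0.045 ]
 [0.6884 0.3657 0.045 ]
 [0.4725 0.3501 0.045 ]
 [0.4825 0.1136 0.045 ]] 1.4366035734717346
[[ 0.8934  0.4492 -0.0008]
 [ 0.4492 -0.8934  0.0013]
 [-0.0001 -0.0015 -1.    ]]
cam in tool [[-0.0004 -0.9608 -0.2772  0.0707]
 [ 1.     -0.0003 -0.0003  0.0001]
 [ 0.0002 -0.2772  0.9608 -0.1431]
 [ 0.      0.      0.      1.    ]] [[306.3197   0.     319.4618]
 [  0.     306.3197 199.8892]
 [  0.       0.       1.    ]] [0.0011 0.     0.     0.     0.    ]
-180 [np.float64(45.0), np.float64(73.0), np.float64(95.0)]
-150 [np.float64(69.0), np.float64(86.0), np.float64(106.0)]
-120 [np.float64(93.0), np.float64(116.0), np.float64(-159.0)]
-90 [np.float64(123.0), np.float64(-137.0), np.float64(-135.0)]
-60 [np.float64(-137.0), np.float64(-145.0), np.float64(-110.0)]
-30 [np.float64(-153.0), np.float64(-118.0), np.float64(-85.0)]
0 [np.float64(-127.0), np.float64(-91.0), np.float64(-59.0)]
30 [np.float64(-99.0), np.float64(-65.0), np.float64(-34.0)]
60 [np.float64(-70.0), np.float64(-37.0), np.float64(-8.0)]
90 [np.float64(-41.0), np.float64(-10.0), np.float64(18.0)]
120 [np.float64(-10.0), np.float64(18.0), np.float64(44.0)]
150 [np.float64(18.0), np.float64(46.0), np.float64(69.0)]
```

```bash
cat >> h.py <<'E'
def down(h,t=0,):
    """tool x along heading h (deg), tool z tilted by t deg from straight down towards -heading"""
    h,t=np.radians(h),np.radians(t); e=np.array([np.cos(h),np.sin(h),0]); u=np.array([0,0,1.])
    z=-np.cos(t)*u-np.sin(t)*e; x=np.cos(t)*e-np.sin(t)*u
    return np.c_[x,np.cross(z,x),z]
G=0.0187
def tcp_for(g,R): return np.asarray(g)+R[:,2]*G
def snap(n,name):
    p=robot.camera_params(n); im=robot.camera(n); cv2.imwrite(f"pics/{name}.png",im)
    import pickle; pickle.dump(p,open(f"pics/{name}.pkl","wb")); return im,p
E
python3 - <<'E'
from h import *
robot.move_pose([.5736,.2246-.07,.22],down(90))
im,p=snap("wrist","w_shaft")
print(robot.read_time(),robot.read_tcp_pos())
robot.move_pose([.565,-.06,.26],down(70))
im2,p2=snap("wrist","w_rotor"); print(robot.read_time())
uv=cv2.projectPoints(np.array([[.5736,.2246,.097]]),*(lambda M:(cv2.Rodrigues(M[:3,:3])[0],M[:3,3]))(np.linalg.inv(p["cam_to_world"])),p["mtx"],p["dist_coeffs"])[0].ravel(); print(uv)
u,v=uv.astype(int)
a=cv2.resize(im[v-50:v+50,u-50:u+50],(400,400),interpolation=cv2.INTER_CUBIC)
b=cv2.resize(im2,(640,400)); cv2.imwrite("pics/c2.png",np.vstack([np.hstack([a,a[:,:240]*0]),b])[:, :640][:800])
cv2.imwrite("pics/c2a.png",cv2.resize(im[v-50:v+50,u-50:u+50],(600,600),interpolation=cv2.INTER_CUBIC))
# rotor
for a,c,s,m in blobs(hsvmask(im2,(3,150,120),(15,255,255)),50): print("or",a,c,s,onz(p2,c,.11)[0])
for a,c,s,m in blobs(hsvmask(im2,(100,120,80),(125,255,255)),50): print("bl",a,c,s,onz(p2,c,.09)[0])
for h in(-60,-30,0,30):
  for t in(0,15,30,45):
    Rk=down(70,t);Rp=down(h,t-60)
    print(h,t,[None if q is None else np.array(q).round() for q in(robot.ik(tcp_for([.575,-.005,.1],Rk),Rk),robot.ik(tcp_for([.545,-.328,.12],Rp),Rp))])
E
```

```text
2.9833 [0.5739 0.1536 0.2199]
3.9083
[318.4773 110.6794]
or 1277 [312.2514 126.6006] [300 100  25  54] [ 0.5785 -0.0019  0.11  ]
or 142 [635.3239 203.0563] [630 193  10  19] [ 0.8554 -0.1808  0.11  ]
bl 1048 [312.8693 156.8912] [290 134  46  40] [ 0.5679 -0.031   0.09  ]
bl 2486 [369.5953 327.0451] [331 304  73  51] [ 0.5614 -0.2469  0.09  ]
bl 79 [515.1772 311.0759] [500 309  26   6] [ 0.7303 -0.2839  0.09  ]
bl 468 [497.7051 379.0662] [483 368  33  21] [ 0.6917 -0.377   0.09  ]
-60 0 [array([  8.,  35., -19., 107.,  17.,  40., -40.]), array([  3.,  45.,   1., 137., 125.,  61.,  87.])]
-60 15 [array([ -3.,  38., -14., 102.,  27.,  53., -53.]), array([ -8.,  39.,  26., 131., 135.,  25.,  86.])]
-60 30 [array([-12.,  43., -11.,  97.,  33.,  66., -61.]), array([ 48.,  39., -49., 120.,  86.,  50., 151.])]
-60 45 [array([-19.,  50.,  -7.,  91.,  36.,  78., -65.]), array([  11.,   34.,   17.,  110.,   -1.,   25., -125.])]
-30 0 [array([  8.,  35., -19., 107.,  17.,  40., -40.]), None]
-30 15 [array([ -3.,  38., -14., 102.,  27.,  53., -53.]), array([ 41.,  36., -24., 136., 155.,  39., 114
[... 397 characters left out ...]
73.,  43., -49., 128., 173.,  16., 141.])]
0 30 [array([-12.,  43., -11.,  97.,  33.,  66., -61.]), array([  68.,   40.,  -50.,  119.,   69.,   15., -122.])]
0 45 [array([-19.,  50.,  -7.,  91.,  36.,  78., -65.]), array([ 37.,  33.,  -9., 109.,  -5.,  25., -56.])]
30 0 [array([  8.,  35., -19., 107.,  17.,  40., -40.]), array([ 88.,  60., -57., 113., -41.,  20.,  33.])]
30 15 [array([ -3.,  38., -14., 102.,  27.,  53., -53.]), array([ 76.,  47., -45., 112., -35.,  22.,  17.])]
30 30 [array([-12.,  43., -11.,  97.,  33.,  66., -61.]), array([ 62.,  39., -32., 108., -18.,  26.,  -7.])]
30 45 [array([-19.,  50.,  -7.,  91.,  36.,  78., -65.]), array([ 45.,  36., -17., 103.,  -5.,  35., -24.])]
```

View pics/c2a.png

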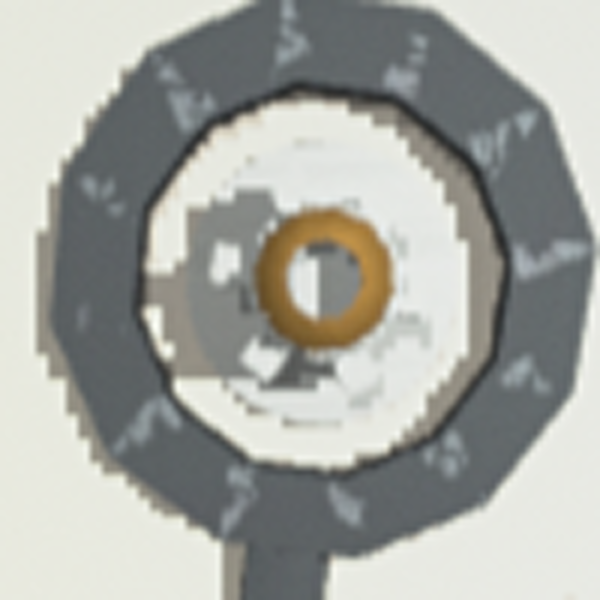

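View pics/w_rotor.png

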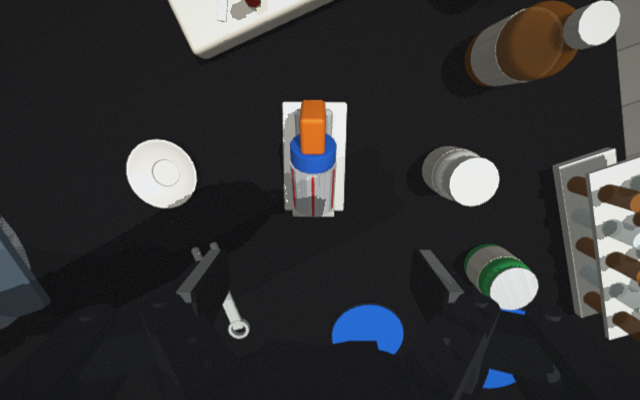

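The shaft crop shows the brass tip at about (323,278) inside the collar, at 6x zoom. The teeth are washed out. The wrist view shows the rotor straight along the image column at 313, so its heading is 70°, with the tab at rows 100-154 and the drum end near row 216. I'll fit the rotor's position from those edges and stretch the contrast on the shaft picture.

```bash
python3 - <<'E'
from h import *
import pickle
from scipy.optimize import least_squares
im=cv2.imread("pics/w_rotor.png"); p=pickle.load(open("pics/w_rotor.pkl","rb"))
O=hsvmask(im,(3,150,120),(15,255,255));B=hsvmask(im,(100,120,80),(125,255,255))
g=cv2.cvtColor(im,cv2.COLOR_BGR2GRAY)
o=np.where(O[90:200,311:315].max(1))[0]+90; b=np.where(B[90:200,311:315].max(1))[0]+90
print("orange rows",o[0],o[-1],"blue",b[0],b[-1]); print(g[205:225,308:320].mean(1).round())
for r in(110,140,165,185,200):
    m=(O|B)[r] if r<172 else (g[r]>90).astype(np.uint8); x=np.where(m[285:345])[0]+285; print(r,x[0],x[-1],(x[0]+x[-1])/2)
end=216.5
h=np.radians(70);e=np.array([np.cos(h),np.sin(h),0]);u=np.array([0,0,1.]);l=np.array([-e[1],e[0],0])
ax=np.cos(np.pi/6)*e+.5*u; nx=-.5*e+np.cos(np.pi/6)*u
F=[(.125,-.02,o[0]-.5),(.086,.02,o[-1]+.5),(.064,.025,b[-1]+.5),(0,.025,end)]
M=np.linalg.inv(p["cam_to_world"])
def f(c):
    X=np.array([c+a*ax+n*nx for a,n,_ in F]); q=cv2.projectPoints(X,cv2.Rodrigues(M[:3,:3])[0],M[:3,3],p["mtx"],p["dist_coeffs"])[0][:,0]
    return np.r_[q[:,1]-[r for *_,r in F],q[:,0]-313]
s=least_squares(f,[.55,-.1,.05]); print("origin",s.x,"grasp",s.x+.112*ax,"tab",s.x+.105*ax,"res",s.fun)
# shaft
im=cv2.imread("pics/w_shaft.png"); p=pickle.load(open("pics/w_shaft.pkl","rb"))
m=hsvmask(im[60:160,268:368],(8,90,60),(25,255,255)); (cx,cy),r=cv2.minEnclosingCircle(max(cv2.findContours(m,0,1)[0],key=cv2.contourArea))
print("tip",cx+268,cy+60,r,onz(p,(cx+268,cy+60),.110)[0])
g=im[75:140,290:355].min(2).astype(float); g=np.clip((g-60)/(255-60),0,1)**4*255
cv2.imwrite("pics/c3.png",cv2.resize(g.astype(np.uint8),(600,600),interpolation=cv2.INTER_CUBIC))
E
```

```text
orange rows 100 153 blue 155 173
[86. 86. 86. 87. 88. 88. 88. 88. 88. 88. 90. 72. 43. 28. 27. 27. 27. 27.
 27. 28.]
110 301 324 312.5
140 292 333 312.5
165 294 332 313.0
185 285 344 314.5
200 285 343 314.0
origin [ 0.5469 -0.0886  0.0361] grasp [0.5801 0.0025 0.0921] tab [ 0.578  -0.0032  0.0886] res [-0.9112  1.1041  1.025  -1.4018 -0.1612 -0.3061 -0.0873  0.6565]
tip 321.330509185791 106.14406967163086 11.459440231323242 [0.5759 0.228  0.11  ]
```

View pics/c3.png

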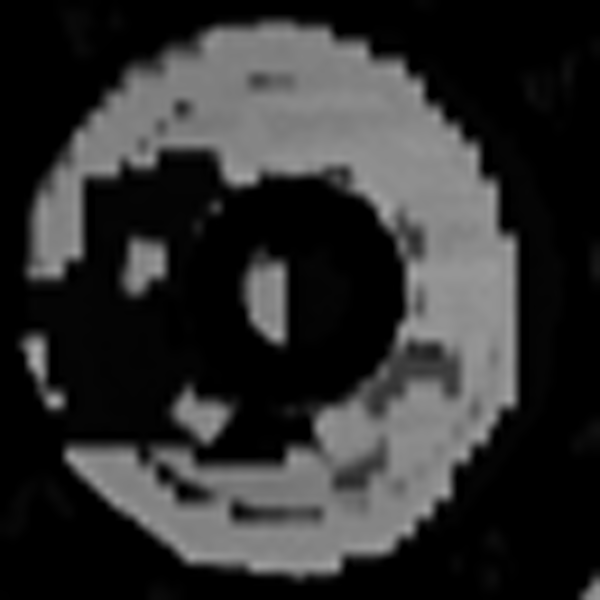

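The stretched crop shows lit tooth tops at about (148,260), (200,415) and (345,430) around the tip at (288,290). That puts the teeth at about -8° modulo 60. Next I'll pick the rotor.

```bash
python3 - <<'E'
from h import *
t=35; R=down(70,t); g=np.array([.5801,.0025,.0921]); T=tcp_for(g,R)
Rp=down(25,t-60); pad=np.array([.5447,-.3278,0])
pp=tcp_for(pad+[0,0,.006+.112+.01],Rp)
print(robot.ik(pp,Rp),robot.ik(pp+[0,0,.1],Rp))
robot.move_pose(T-R[:,2]*.09,R)
robot.move_linear(T,feed=.1)
print("at",robot.read_tcp_pos(),T,robot.read_ft_force())
robot.command_gripper(0.0)
print("gap",robot.read_finger_gap(),robot.read_finger_force(),robot.read_ft_force(),robot.read_time())
f0=robot.read_ft_force()
robot.move_linear(T+[0,0,.10],feed=.12)
robot.hold(.2)
print("gap",robot.read_finger_gap(),robot.read_finger_force(),robot.read_ft_force(),robot.read_torque(),robot.read_time())
im,p=snap("top","t_lift")
cv2.imwrite("pics/c4.png",np.hstack([cv2.resize(im[130:290,180:380],(400,320)),cv2.resize(snap("scene","s_lift")[0][100:260,240:440],(400,320))]))
E
```

```text
[ 55.7516  36.0974 -26.5883 108.1623 -14.1096  26.6807 -17.5863] [ 52.7902  27.9307 -21.3062 102.5354 -18.4138  39.7262 -17.0735]
at [ 0.5769 -0.0071  0.0772] [ 0.5764 -0.0076  0.0768] [0.136  0.3769 0.6036]
gap 0.02347330521381756 59.229469299316406 [-0.9622  1.3813  2.9333] 6.35
gap 0.023287682188728273 58.93522024154663 [ 0.2899 -0.6781 -3.8886] [ 1.2964 -0.5051  0.0076] 7.5333
```

View pics/c4.png

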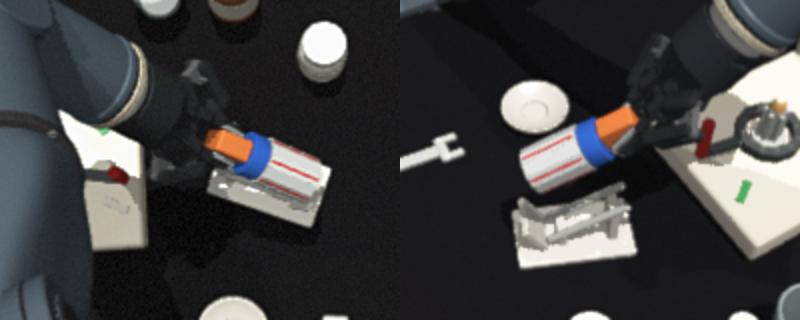

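The views show the rotor lifted clear of the rest, with its angle in the grip unchanged. Next I'll set it on the pad, feeling for contact.

```bash
python3 - <<'E'
from h import *
t=35; Rp=down(25,t-60); pad=np.array([.5447,-.3278,0])
pp=tcp_for(pad+[0,0,.006+.112],Rp)
robot.move_pose(pp+[0,0,.10],Rp)
print(robot.read_time())
robot.move_linear(pp+[0,0,.012],feed=.1); robot.hold(.15)
f0=robot.read_ft_force(); print("f0",f0)
for i in range(14):
    z=.010-.0015*i
    robot.move_linear(pp+[0,0,z],feed=.03)
    f=robot.read_ft_force()
    if f[2]-f0[2]>4: break
print("contact z",z,f-f0,robot.read_tcp_pos()-pp,robot.read_time())
robot.command_gripper(0.05); robot.hold(.1)
print(robot.read_finger_gap(),robot.read_ft_force(),robot.read_time())
robot.move_linear(np.array(robot.read_tcp_pos())-Rp[:,2]*.10,feed=.25)
robot.hold(.15)
Rl=down(0); 
for n in("scene","top"):
  im,p=snap(n,n+"_pad")
  for nm,lo,hi,z in(("or",(3,150,120),(15,255,255),.131),("bl",(100,120,80),(125,255,255),.09)):
    for a,c,s,m in blobs(hsvmask(im,lo,hi),50):
        w=onz(p,c,z)[0]
        if abs(w[0]-.55)<.12 and abs(w[1]+.33)<.12: print(n,nm,a,c,w,cv2.minAreaRect(onz(p,cv2.findContours(m,0,1)[0][0].reshape(-1,2),z)[:,:2].astype(np.float32)))
im=np.hstack([cv2.resize(cv2.imread("pics/top_pad.png")[160:280,360:480],(400,400)),cv2.resize(cv2.imread("pics/scene_pad.png")[160:300,150:290],(400,400))]);cv2.imwrite("pics/c5.png",im)
E
```

```text
9.1167
f0 [-0.0318  0.179  -3.7235]
contact z -0.0034999999999999996 [-4.7036  1.8001 15.7023] [ 0.0006  0.0001 -0.0019] 12.8
0.050079707737842184 [ 0.6807 -0.3927  0.4359] 13.275
scene or 291 [200.3677 235.9072] [ 0.5519 -0.3274  0.131 ] ((0.5525162816047668, -0.32631146907806396), (0.05748189240694046, 0.024887707084417343), 17.78404998779297)
scene bl 1381 [212.3273 263.2795] [ 0.5968 -0.3283  0.09  ] ((0.5863566398620605, -0.3265993893146515), (0.10071808844804764, 0.11304077506065369), 85.69587707519531)
top or 111 [439.6126 220.0811] [ 0.5388 -0.3293  0.131 ] ((0.5405917167663574, -0.3274587094783783), (0.037294235080480576, 0.02196919359266758), 24.4925537109375)
top bl 1018 [422.4705 223.6012] [ 0.5363 -0.2992  0.09  ] ((0.5368276238441467, -0.3069479763507843), (0.10068517178297043, 0.10380348563194275), 10.258780479431152)
```

View pics/c5.png

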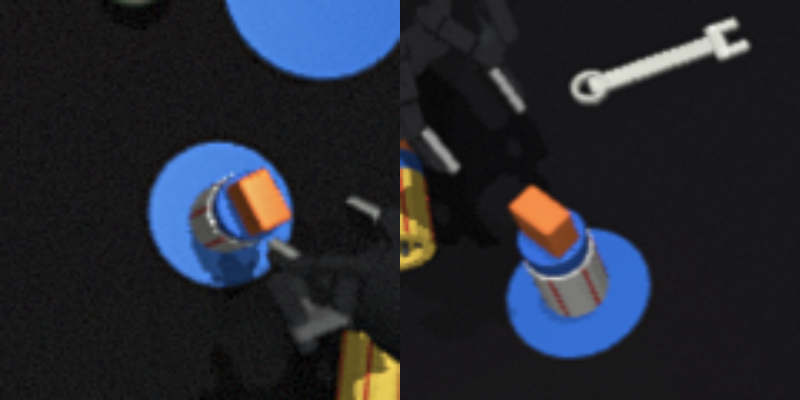

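The views show the rotor standing upright on the small pad with its tab near heading 25°. Next I'll measure it from straight above, grasp it vertically and re-view the shaft from the same relative pose, so that camera bias cancels out.

```bash
python3 - <<'E'
from h import *
c=np.array([.5447,-.3278,0]); R=down(25); e=R[:,0]
robot.move_pose(np.r_[(c-.0707*e)[:2],.238],R); robot.hold(.2)
pos=np.array(robot.read_tcp_pos()); Rr=np.array(robot.read_tcp_rot())
im,p=snap("wrist","w_tab")
V=cv2.cvtColor(im,cv2.COLOR_BGR2HSV)
b=max(blobs(hsvmask(im,(3,150,120),(15,255,255)),100),key=lambda b:b[0] if np.linalg.norm(onz(p,b[1],.131)[0][:2]-c[:2])<.04 else 0)
v=V[...,2][b[3]>0]; print(b[:3],"V pct",np.percentile(v,[5,25,50,75,95]))
cn=max(cv2.findContours(b[3],0,cv2.CHAIN_APPROX_NONE)[0],key=cv2.contourArea).reshape(-1,2)
w=onz(p,cn,.131)[:,:2].astype(np.float32); r=cv2.minAreaRect(w); print(r)
off=Rr.T@(np.r_[r[0],.131]-pos); print("tool offset",off)
ctr=np.array(r[0]); a=r[2] if r[1][0]>r[1][1] else r[2]-90
print("yaw",a,robot.read_time())
np.save("taboff.npy",off)
cv2.imwrite("pics/c6.png",cv2.resize(im[60:160,268:368],(500,500)))
E
```

```text
(np.int32(215), array([317.0233, 119.2093]), array([305,  88,  30,  51], dtype=int32)) V pct [180.7 202.5 243.  246.  247. ]
((0.5416920781135559, -0.3288911283016205), (0.037786904722452164, 0.02232012338936329), 24.16684913635254)
tool offset [ 0.0692 -0.0001  0.1057]
yaw 24.16684913635254 14.9583
```

View pics/c6.png

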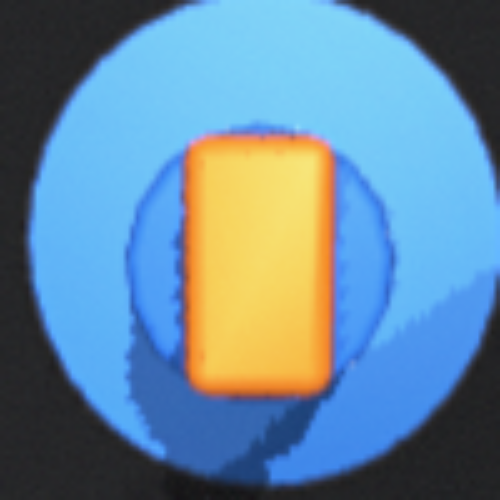

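The crop shows the tab square to the image, 183-332 by 133-397, so the tool is aligned with it and the rotor stands upright on the pad.

```bash
python3 - <<'E'
from h import *
c=np.array([.5417,-.3289]); R=down(25); z=.006+.113-G
robot.move_pose(np.r_[c,z+.08],R)
robot.move_linear(np.r_[c,z],feed=.1)
robot.command_gripper(0.0)
print("gap",robot.read_finger_gap(),robot.read_finger_force(),robot.read_ft_force())
robot.move_linear(np.r_[c,.26],feed=.15)
R=down(52); e=R[:,0]; s=np.array([.5759,.228,0])
robot.move_pose(np.r_[(s-.0692*e)[:2],.25],R)
robot.move_linear(np.r_[(s-.0692*e)[:2],.22],feed=.1); robot.hold(.3)
pos=np.array(robot.read_tcp_pos()); Rr=np.array(robot.read_tcp_rot())
im,p=snap("wrist","w_shaft2"); print("ft",robot.read_ft_force(),robot.read_time())
x0,y0=270,60
m=hsvmask(im[y0:y0+100,x0:x0+100],(8,90,60),(25,255,255)); k=max(cv2.findContours(m,0,1)[0],key=cv2.contourArea); (cx,cy),r=cv2.minEnclosingCircle(k); el=cv2.fitEllipse(k)
for q in((cx,cy),el[0]):
    w=onz(p,(q[0]+x0,q[1]+y0),.1105)[0]; print("tip",q,r,w,Rr.T@(w-pos))
g=cv2.createCLAHE(4,(4,4)).apply(im[y0:y0+100,x0:x0+100].min(2)); cv2.imwrite("pics/c7.png",np.hstack([cv2.resize(im[y0+10:y0+90,x0+10:x0+90],(400,400),interpolation=2),cv2.cvtColor(cv2.resize(g[10:90,10:90],(400,400),interpolation=2),8)]))
E
```

```text
gap 0.023011515845721815 60.21533668041229 [-0.7745  0.6517  6.1803]
ft [-0.5007  0.313  -4.1615] 20.55
tip (49.0904426574707, 53.646759033203125) 11.405590057373047 [0.576  0.2281 0.1105] [ 0.0691 -0.0002  0.1101]
tip (49.23748779296875, 53.69514083862305) 11.405590057373047 [0.5761 0.228  0.1105] [ 0.069  -0.0001  0.1101]
```

View pics/c7.png

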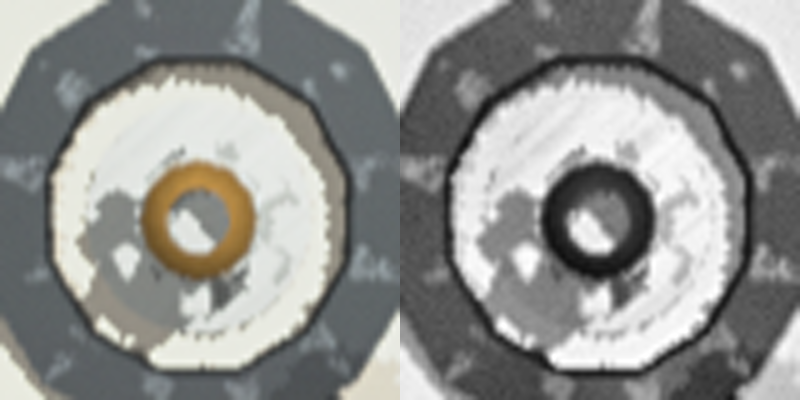

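The shaft position repeats at (0.576,0.228). Tooth tops lie at image angles of about 210° and 270° around the tip at (198,220), so heading 52° should mesh. Next I'll lower the rotor with force watching.

```bash
cat > lower.py <<'E'
from h import *
def lower(xy,R,z0,z1,f0,step=.003,feed=.04,fz=10,fl=8):
    xy=np.array(xy,float); z=z0
    while z>z1+1e-6:
        z=max(z-step,z1); robot.move_linear(np.r_[xy,z],attitude=R,feed=feed)
        f=np.array(robot.read_ft_force())-f0
        if f[2]>fz or np.hypot(*f[:2])>fl: return z,f
    return z,f
E
python3 - <<'E'
from lower import *
R=down(52); xy=[.576,.228]
p=np.array(robot.read_tcp_pos()); robot.move_linear(np.r_[p[:2],.232],feed=.1)
robot.move_linear(np.r_[xy,.232],feed=.1); robot.move_linear(np.r_[xy,.211],feed=.1); robot.hold(.2)
f0=np.array(robot.read_ft_force()); np.save("f0.npy",f0)
z,f=lower(xy,R,.211,.149,f0)
print(z,f,robot.read_tcp_pos(),robot.read_torque(),robot.read_time())
E
```

```text
0.149 [-0.2683 -0.0894 -0.0769] [0.5759 0.228  0.1489] [ 0.08   -0.0065 -0.012 ] 27.4667
```

It meshed with no side force. Next I'll seat it, release, and check.

```bash
python3 - <<'E'
from lower import *
R=down(52); xy=[.576,.228]; f0=np.load("f0.npy")
z,f=lower(xy,R,.149,.138,f0,step=.001,feed=.02,fz=5)
print(z,f,robot.read_time())
robot.command_gripper(0.05); robot.hold(.25)
robot.move_linear(np.r_[xy,z+.10],feed=.2)
print(robot.read_ft_force(),robot.read_time())
P={}
for n in("scene","top"):
    im,p=snap(n,n+"_home")
    for a,c,s,m in blobs(hsvmask(im,(3,150,120),(15,255,255)),40):
        w=onz(p,c,.177)[0]
        if np.hypot(*(w[:2]-xy))<.08: print(n,a,c,w)
    for a,c,s,m in blobs(hsvmask(im,(0,170,80),(2,255,255)),8): print("peg",n,a,c,onz(p,c,.112)[0])
E
```

```text
0.146 [-2.3897 -0.8839  9.8457] 28.2167
[-0.2958 -0.4118  0.0291] 29.4917
scene 248 [436.2903 136.4839] [0.5903 0.2146 0.177 ]
peg scene 90 [392.2444 168.8556] [0.5817 0.1153 0.112 ]
top 136 [187.0221 206.2868] [0.5773 0.23   0.177 ]
peg top 32 [236.8438 216.375 ] [0.5614 0.1333 0.112 ]
```

Contact came at z = 0.146 m, as predicted for home, and the top view shows the tab over the shaft. Next I'll turn the collar by its peg.

```bash
python3 - <<'E'
from h import *
s=np.array([.576,.228]); r=.095
def pose(a,z): 
    t=np.radians(a); return np.r_[s+r*np.array([np.cos(t),np.sin(t)]),z],down(a+180)
a0=-98.8
robot.command_gripper(.036)
p,R=pose(a0,.20); print(robot.ik(p,R),robot.ik(*pose(-50,.088)))
robot.move_pose(p,R); robot.hold(.1)
p,R=pose(a0,.088); robot.move_linear(p,feed=.1)
print("down",robot.read_ft_force(),robot.read_time())
robot.command_gripper(.021); robot.hold(.1)
f0=np.array(robot.read_ft_force()); print("gap",robot.read_finger_gap(),robot.read_finger_force(),f0)
a=a0
while a<-46:
    a+=3 if a<-64 else 1
    p,R=pose(a,.088); robot.move_linear(p,attitude=R,feed=.06)
    f=np.array(robot.read_ft_force())-f0; t=np.radians(a); ft=-f[0]*np.sin(t)+f[1]*np.cos(t); fr=f[0]*np.cos(t)+f[1]*np.sin(t)
    print(round(a,1),round(ft,1),round(fr,1),end=" | ")
    if ft<-9 or abs(fr)>12: break
print(robot.read_time())
E
```

```text
[ -0.9638  27.7982 -25.8509  99.4201  14.194   56.026  -41.0087] [  2.3371  42.7286 -34.6942  93.7845  29.0209  52.7601  -3.1763]
down [0.6646 0.0698 0.5517] 31.85
gap 0.02067746048319363 0.0 [-0.0414  0.1149 -0.4544]
-95.8 -0.1 1.4 | -92.8 -0.0 0.4 | -89.8 -0.0 -0.2 | -86.8 0.2 0.7 | -83.8 -0.2 0.2 | -80.8 -0.4 -0.0 | -77.8 0.4 -0.4 | -74.8 -0.4 0.2 | -71.8 0.7 0.4 | -68.8 0.5 0.8 | -65.8 -0.8 0.0 | -62.8 0.2 1.5 | -61.8 -0.6 -1.1 | -60.8 -0.7 -0.5 | -59.8 -0.2 -1.3 | -58.8 -0.4 0.1 | -57.8 0.2 -0.1 | -56.8 -0.2 0.6 | -55.8 -0.1 0.0 | -54.8 -0.8 -0.0 | -53.8 -0.1 -0.2 | -52.8 -2.9 -0.8 | -51.8 -9.7 -1.1 | 38.0
```

The collar hit its stop. Next I'll release, retreat, check, and hand in.

```bash
python3 - <<'E'
from h import *
robot.command_gripper(.034); robot.hold(.1)
p=np.array(robot.read_tcp_pos()); robot.move_linear(np.r_[p[:2],.24],feed=.15)
p2=np.r_[.5,.0,.32]; robot.move_pose(p2,down(90)); robot.hold(.2)
for n in("scene","top"):
    im,q=snap(n,n+"_end")
    for a,c,s,m in blobs(hsvmask(im,(0,170,80),(2,255,255)),8): print("peg",n,a,c,onz(q,c,.112)[0])
cv2.imwrite("pics/c8.png",np.hstack([cv2.resize(cv2.imread(f"pics/{n}_end.png"),(400,250)) for n in("scene","top")]+[cv2.resize(cv2.imread("pics/scene_end.png")[80:230,340:560],(0,0),fx=0,fy=0,dsize=(0,0)) ] if 0 else [cv2.resize(cv2.imread("pics/scene_end.png")[80:240,340:560],(550,400))]))
print(robot.read_ft_force(),robot.read_time())
E
```

```text
peg scene 99 [414.9899 185.7475] [0.6452 0.1326 0.112 ]
[-0.5741  0.2053  0.203 ] 40.7333
```

View pics/c8.png

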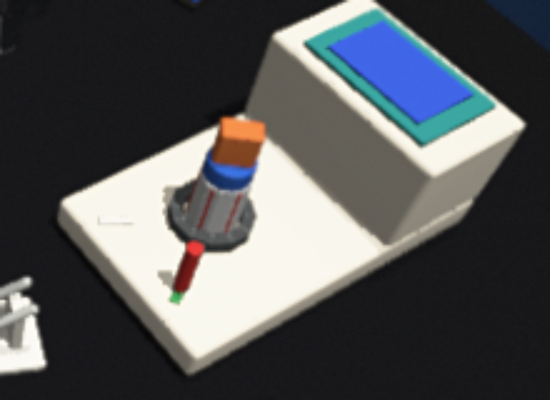

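The view shows the rotor home and upright inside the collar, and the peg (190,262) in line with the green mark (176,297).

```bash
python3 -c "
from plant import robot
print(robot.hand_in())"
```

```text
the job is handed in; nothing more can be done
None
```

I handed the job in at about 41 s: the rotor was set on the pad and let go, then lowered onto the shaft until it touched the seat, and the collar was pushed to its stop at the green mark; no verdict came back.

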